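# Load the flatbread press and start it with the two-button console

### The arm

A 6-joint arm with a two-finger parallel gripper is mounted at the origin on the work surface. World frame = base frame: x ahead of the robot, y to its left, z up, the work surface at z = 0. Lengths are in m, angles in rad, forces in N, time in s.
With the tool pointing down it reaches from about 0.3 to 0.85 m from the base axis. Payload 4.2 kg.
Tool frame: the origin (TCP) lies on the centre line of the jaws, within the pads' length; the fingertips stand 11 mm ahead of it and the grasp point (between the pads) lies 8 mm behind it (env.tip_extent is the distance from the TCP to the fingertips, in m); x points along the fingers, y is the direction in which the jaws open and shut, and the axes are right-handed (so a half turn about x gives the same grasp; the last joint's range is limited). The gripper opens to 91 mm and grips with 3 to 60 N. Pads are 32 mm wide; open, the fingers measure 118 mm over their backs; the gripper's body (76 mm by 178 mm) begins 60 mm behind the grasp point.
Start: joints at [-1.283, 0.32, 1.565, -0, 1.257, -0.02], TCP at [0.174, -0.548, 0.225] pointing down, gripper open.
Joint ranges: [-3.11, 3.11], [-0.84, 2.01], [0.21, 2.61], [-1.34, 4.49], [0.05, 2.63], [-2.56, 2.56]. Speed limits (rad/s): [2.57, 2.57, 3.14, 3.14, 3.14, 3.14].

### API

Orientations are given as a unit quaternion [x, y, z, w].
In Python, from station import env gives the robot as it stands.
- The arm moves only by the shell command python3 -m handwheel 'ROWS'. ROWS is JSON, a list of rows, each an object with "offset": the shift along the tool's x, y, z as a fraction of full scale, a list of three; "yaw": the turn about the tool's x as a fraction of full scale; "gripper": the closure, from -1 (fully open) to 1 (shut), so that 0 is half open. In form: [{"offset": [tx, ty, tz], "yaw": yaw, "gripper": gripper}, ...]. A call has 1 to 10 rows; each row is the pose to reach, as a shift and turn from the pose commanded when the call began, along the tool's axes at that moment, turning the shorter way round; what a row does not reach only later rows make up. Full scale, the value 1, is 300 mm for a shift and 2 pi rad for a turn. A row lasts 1/8 s, in which the tool goes at most 62.5 mm and 10.7 degrees, less where a joint would pass 70% of its speed; a pose out of reach is approached as far as the arm can. A call with a number of a shift or a turn outside -1 to 1 is refused whole. A call with a gripper value outside its range is refused whole. The fingers move at their own pace and stop on an object; the grip force is fixed at half the most. Time passes only in rows, so rows that repeat a pose let the fingers close. It gives the time, the measured TCP pose, the force and the opening at its end, in the units of the state.
- env.read_state(): the state, without advancing time (a new reading comes with each control period).
- env.read_camera(name): name is "side" or "top"; returns the picture (400x640x3 uint8, red, green, blue); there is no depth.
- env.get_calibration(name): a dict with "K" (3x3 intrinsics, pixels), "dist_coeffs" ([k1, k2, p1, p2, k3] as OpenCV has them; the pictures are not rectified), "T" (4x4, takes a point from camera to world coordinates). Camera axes: x right, y down, z forward; pixel columns grow to the right and rows downward; lengths in m; the calibration is good to about 2 mm. A picture is of the moment at which its call begins. get_calibration takes no time and is no camera call.
- env.sign_off(): hands the job in, once; it reports no verdict.
The state is a dict: "time": time; "joint_positions": joint angles; "qvel": joint speeds; "effort": joint torques, N m; "eef_pos": TCP position; "tcp_rot": TCP orientation; "force": force on the tool from outside, world axes, zero at the start; "wrist_torque": the same for the moment, N m; "finger_gap": opening from 0.0 (shut) to 1.0 (fully open).
Only numpy, scipy, OpenCV 4.12 (cv2) and the standard library are available. Lean on these libraries where they do the work, as an engineer would, in place of code of your own. Each camera call takes 0.05 s, during which the arm holds its last target.

### The job

Push the loading tray of the steel flatbread press fully home. Then press the two start buttons on the console together, one under each fingertip and never one without the other, hold both fully down for three seconds and let go so that both come back up. Only push and press: leave the pot, the casserole and the spatula where they are.

Things in the scene. Friction and masses are not known exactly. Their poses are not given: they have to be found in the camera images.
- press: Flatbread press, a brushed-steel box fixed to the table, 280 mm wide, 300 mm deep, 180 mm high: the lower part is 100 mm high, the upper housing starts 55 mm behind the front face. Origin: on the table under the middle of the housing's front face. Its x axis points horizontally into the housing (the direction in which the tray is pushed home), y to the left as seen looking along x, z up. Its position and yaw vary, and it may stand left or right of the console.
- tray (a joint): How far the loading tray stands out of the press, in m: 0 = fully home against its stop (counts as home below 0.004), largest 0.11. It starts 0.045 to 0.08 out, slides along the press's x axis with about 2.5 N of friction and stays where it is left; no catch, no spring.
- tray_front (a point): Centre of the outer (robot-side) face of the tray's upright steel front board, 55 mm above the table. The board is 220 mm wide, 14 mm thick and reaches from 24 to 86 mm above the table; its outer face is upright and square to the press's x axis. With the tray home this face stands 45 mm in front of the housing's front face (at x = -0.045 in the press's frame). Behind the board lies a flat tray with a round iron plate and a yellow flatbread. Axes as the press's.
- console: Start console, a grey box fixed to the table, 110 mm deep (its x), 170 mm wide (its y), 45 mm high. Origin: on the table under its centre; z up. On top are the two start buttons, side by side along its y axis, and behind them a small fixed selector stud 11 mm high and a small lamp, neither of which is used. Its position and yaw vary.
- start_left_top (a point): Centre of the top of the left (console +y) start button: a flat round black cap 32 mm in diameter in a dark ring 48 mm across and 12 mm high. The top stands 69 mm above the table when up, 61 mm fully down (4 mm above the ring). It lies at x = -0.012, y = +0.030 in the console's frame. The point moves with the cap.
- start_right_top (a point): The same for the right (console -y) start button, at x = -0.012, y = -0.030 in the console's frame, so the two buttons are 60 mm apart, centre to centre.
- start_left (a joint): Travel of the left start button, in m: 0 = up, 0.008 = fully down (counts as down above 0.006, as up below 0.0015). A spring returns it; it takes 1.5 N to start it moving and 5 N to hold it fully down, so 10 N for the pair.
- start_right (a joint): The same for the right start button.
- pot: Bystander: dark red lidded enamel pot with one side handle, 90 mm in diameter, 120 mm high, loose, standing on the table behind the console. Origin: centre of its underside.
- casserole: Bystander: small dark red lidded enamel casserole with two ears, 90 mm in diameter, 75 mm high, loose, standing on top of the press's upper housing, 180 mm above the table. Origin: centre of its underside.
- spatula: Bystander: spatula 200 mm long lying flat on the table in front of (robot side of) the console. Origin: under the middle of its length; its x axis runs along it to the blade.

How it is judged:
By the outcome, as a careful person would: the job done as asked, in the order asked, and still so for the second after the job is handed in, with the robot touching nothing.
It also fails if it takes over 51 s, if anything falls off the work surface, if the arm or the gripper's body presses on something with over 40 N, if the wrist force passes 120 N, or if a joint passes its speed limit or range.

## Working session

There is one attempt and no reset: what is moved stays moved. The work goes in short steps, Python scripts to look and compute and a shell command to move; the robot and the scene stay as the last step left them, time stands still between calls to the robot, and variables do not carry over. Pictures are saved under pics/ and viewed, and the job is handed in when it is done.

```bash
mkdir -p pics; ls; python3 - <<'E'
from station import env
import cv2,numpy as np
s=env.read_state()
print(s)
print(env.tip_extent)
for n in("side","top"):
    im=env.read_camera(n); cv2.imwrite(f"pics/{n}0.png",im[:,:,::-1])
    c=env.get_calibration(n); print(n,np.round(c["K"],1),c["dist_coeffs"],np.round(c["T"],3))
E
```

```text
pics
{'time': 0.0, 'joint_positions': array([-1.28301724e+00,  3.20293609e-01,  1.56569520e+00, -6.46470834e-05,
        1.25737602e+00, -2.00014473e-02]), 'qvel': array([ 0.00059669, -0.0007432 ,  0.00035292, -0.00100012,  0.00021708,
        0.00092022]), 'effort': array([ 2.07886544e-03, -4.12458801e+01, -2.31972009e+01,  7.30533572e-02,
        4.55062289e-02, -1.32514192e-04]), 'eef_pos': array([ 0.17403473, -0.54751589,  0.224113  ]), 'tcp_rot': array([-0.69864383, -0.10901285,  0.69885419, -0.10777674]), 'force': array([ 0.0845978 ,  0.30983437, -0.1466751 ]), 'wrist_torque': array([-0.02097676,  0.05774292, -0.01288692]), 'finger_gap': 0.9977845256420849}
0.011
side [[440.7   0.  314. ]
 [  0.  440.7 196.5]
 [  0.    0.    1. ]] [0.00279796 0.         0.         0.         0.        ] [[ 0.982 -0.081  0.169  0.423]
 [-0.187 -0.462  0.867 -0.706]
 [ 0.008 -0.883 -0.469  0.537]
 [ 0.     0.     0.     1.   ]]
top [[474.8   0.  317.8]
 [  0.  474.8 206.2]
 [  0.    0.    1. ]] [-0.04871134  0.          0.          0.          0.        ] [[ 0.024 -0.998  0.059  0.508]
 [-1.    -0.023  0.011  0.016]
 [-0.009 -0.059 -0.998  1.306]
 [ 0.     0.     0.     1.   ]]
```

View pics/side0.png

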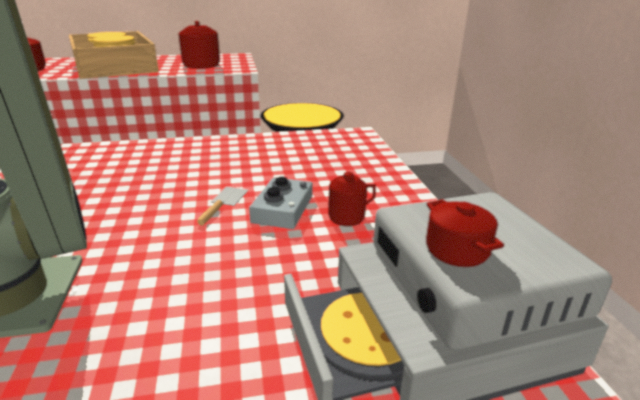

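View pics/top0.png

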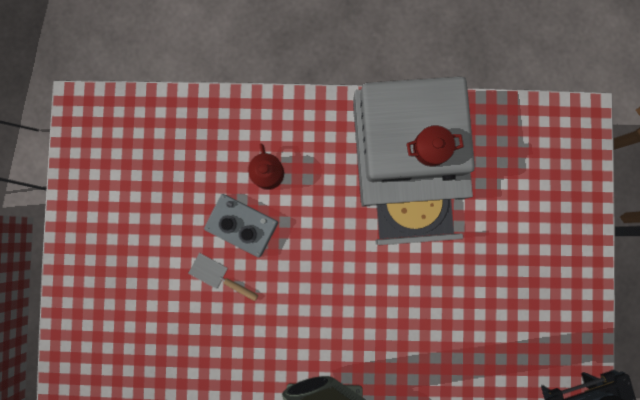

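The side view shows the press at the right with its tray out, and the console at about (283,202). In the top view the tray board runs from (378,242) to (455,236), and the buttons are near (228,223) and (250,233). The spatula lies in front of the console, from (208,270) to (255,297). I'll zoom in next.

```bash
cat > h.py <<'E'
import cv2,numpy as np
from station import env
def ray(n,uv):
    c=env.get_calibration(n); K=np.array(c["K"]);d=np.array(c["dist_coeffs"]);T=np.array(c["T"])
    p=cv2.undistortPoints(np.array(uv,float).reshape(-1,1,2),K,d).reshape(-1,2)
    D=np.c_[p,np.ones(len(p))]@T[:3,:3].T
    return T[:3,3],D
def plane(n,uv,z):
    o,D=ray(n,uv); return o+D*((z-o[2])/D[:,2])[:,None]
def proj(n,P):
    c=env.get_calibration(n);T=np.linalg.inv(np.array(c["T"]))
    return cv2.projectPoints(np.array(P,float).reshape(-1,1,3),cv2.Rodrigues(T[:3,:3])[0],T[:3,3],np.array(c["K"]),np.array(c["dist_coeffs"]))[0].reshape(-1,2)
def crop(im,x0,y0,x1,y1,s,name):
    c=cv2.resize(im[y0:y1,x0:x1],None,fx=s,fy=s,interpolation=cv2.INTER_CUBIC)
    cv2.imwrite(name,c)
E
python3 - <<'E'
from h import *
t=cv2.imread("pics/top0.png"); s=cv2.imread("pics/side0.png")
t=cv2.convertScaleAbs(t,alpha=1.4,beta=20)
crop(t,190,180,290,305,6 if 0 else 4.8,"pics/tc.png")
crop(t,350,170,480,255,6,"pics/tp.png")
crop(s,240,165,330,235,8,"pics/sc.png")
crop(s,270,230,430,400,3.5,"pics/sp.png")
E
```

```text
(no output)
```

View pics/tc.png

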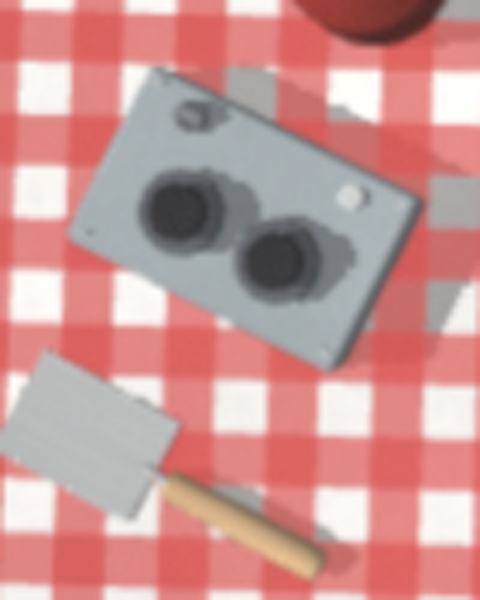

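View pics/tp.png

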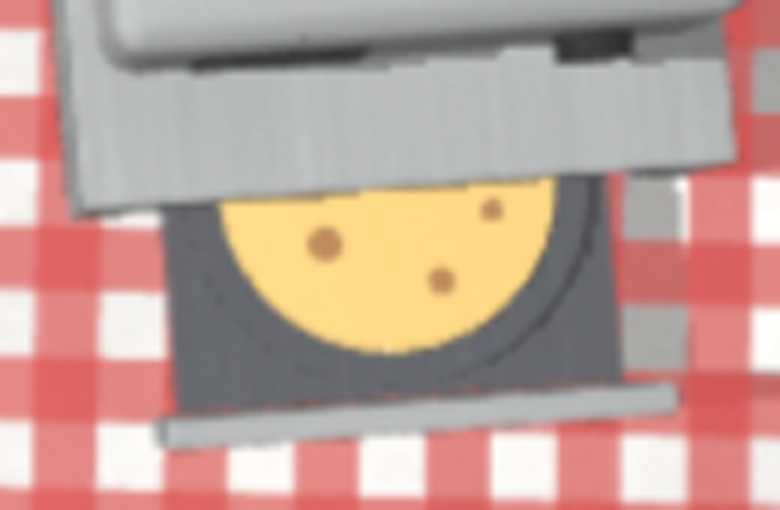

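View pics/sc.png

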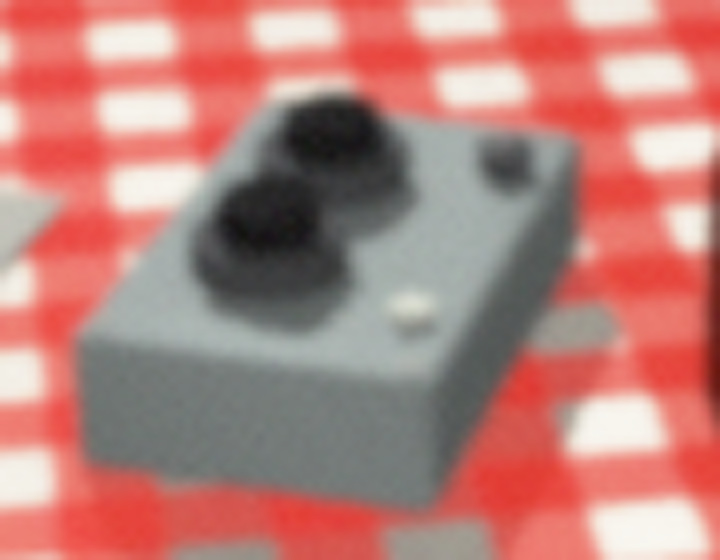

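View pics/sp.png

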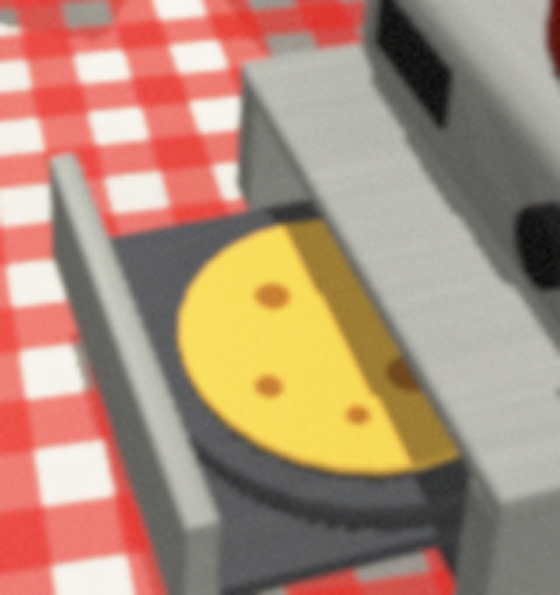

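Zoomed in, the board's outer top edge runs in the top view from about (377,244.5) to (463,238). The press's lower front edge runs from (362.5,205.8) to (472.5,197). I'll compute the points from these.

```bash
python3 - <<'E'
from h import *
t=cv2.imread("pics/top0.png"); s=cv2.imread("pics/side0.png")
off=np.array([-.5,-.5])
def z(u,v,x0,y0,k): return [x0+(u+.5)/k-.5,y0+(v+.5)/k-.5]
b=plane("top",[z(160,448,350,170,6),z(678,409,350,170,6)],.086)
f=plane("top",[z(75,215,350,170,6),z(735,162,350,170,6)],.100)
print("board",b,np.linalg.norm(b[1]-b[0])); print("front",f,np.linalg.norm(f[1]-f[0]))
for e in(b,f):
    d=e[0]-e[1]; print("yaw",np.degrees(np.arctan2(-d[0],d[1])))
# caps top
g=cv2.cvtColor(t,cv2.COLOR_BGR2GRAY)
big=cv2.resize(g[180:305,190:290],None,fx=4.8,fy=4.8,interpolation=cv2.INTER_CUBIC)
print(np.percentile(big,[0.5,1,2,5]))
for th in(40,45,50):
    m=(big<th).astype(np.uint8); m[:120]=0
    n,l,st,c=cv2.connectedComponentsWithStats(m)
    for i in range(1,n):
        if st[i,4]>300: 
            uv=z(*c[i],190,180,4.8); print(th,st[i],uv,plane("top",[uv],.069)[0])
g=cv2.cvtColor(s,cv2.COLOR_BGR2GRAY)
big=cv2.resize(g[165:235,240:330],None,fx=8,fy=8,interpolation=cv2.INTER_CUBIC)
for th in(25,32,38,45):
    m=(big<th).astype(np.uint8); m[:,600:]=0
    n,l,st,c=cv2.connectedComponentsWithStats(m)
    for i in range(1,n):
        if st[i,4]>300: 
            uv=z(*c[i],240,165,8); print("s",th,st[i],uv,plane("side",[uv],.069)[0])
# console outline top corners
c=plane("top",[z(155,68,190,180,4.8),z(420,205,190,180,4.8),z(335,368,190,180,4.8),z(70,238,190,180,4.8)],.045)
print(c,c.mean(0),[np.linalg.norm(c[i]-c[i-1]) for i in range(4)])
E
```

```text
board [[ 0.48603135 -0.12352092  0.086     ]
 [ 0.50761968 -0.34531966  0.086     ]] 0.22284688570087535
front [[ 0.58396217 -0.08422646  0.1       ]
 [ 0.61307066 -0.36493269  0.1       ]] 0.28221142599978527
yaw 5.559257155643403
yaw 5.920258658736112
[26. 28. 32. 57.]
40 [ 150  184   62   56 2796] [np.float64(227.18180734382452), np.float64(223.55013113972342)] [0.53029346 0.26440717 0.069     ]
40 [ 246  233   62   56 2758] [np.float64(247.30524836838288), np.float64(233.8481085327532)] [0.50472867 0.21076585 0.069     ]
45 [ 148  183   74   59 3530] [np.float64(228.1181539187913), np.float64(223.58404154863078)] [0.53026434 0.26194445 0.069     ]
45 [ 245  231   73   59 3510] [np.float64(248.22061965811966), np.float64(233.7530864197531)] [0.50503474 0.20837887 0.069     ]
50 [ 147  181   77   62 3915] [np.float64(228.20271924223073), np.float64(223.58825564069818)] [0.5302587  0.26172195 0.069     ]
50 [ 243  229   77   62 3889] [np.float64(248.30450737121797), np.float64(233.76933337618925)] [0.50499783 0.20815809 0.069     ]
s 25 [231 221  49  24 488] [np.float64(271.36680327
[... 474 characters left out ...]
 224  197   90   57 3413] [np.float64(273.63358848520363), np.float64(193.03598373864634)] [0.50376092 0.19240546 0.069     ]
s 45 [ 288  108   92   62 4444] [np.float64(281.33325832583256), np.float64(181.8909203420342)] [0.52828995 0.2472631  0.069     ]
s 45 [ 221  180   96   79 5649] [np.float64(273.62472340237207), np.float64(192.12209019295452)] [0.50423025 0.19695486 0.069     ]
[[0.60997424 0.2862326  0.045     ]
 [0.53720892 0.13608476 0.045     ]
 [0.44611912 0.18055062 0.045     ]
 [0.51420867 0.3303803  0.045     ]] [0.52687774 0.23331207 0.045     ] [np.float64(0.1054517080089244), np.float64(0.16685073024243205), np.float64(0.10136353183092013), np.float64(0.16457557750228372)]
```

```bash
python3 - <<'E'
from h import *
def z(u,v,x0,y0,k): return [x0+(u+.5)/k-.5,y0+(v+.5)/k-.5]
s=cv2.imread("pics/side0.png");t=cv2.imread("pics/top0.png")
mid=np.array([.5175,.2376]);yaw=np.radians(-25.5)
X=np.array([np.cos(yaw),np.sin(yaw)]);Y=np.array([-X[1],X[0]])
C=mid+.012*X
def circ(c,r,h): return [np.r_[c+r*(np.cos(a)*X+np.sin(a)*Y),h] for a in np.linspace(0,6.28,24)]
P=sum([circ(C-.012*X+k*.03*Y,.016,.069) for k in(1,-1)],[])+[np.r_[C+a*.055*X+b*.085*Y,h] for a in(1,-1) for b in(1,-1) for h in(.045,0)]
u=(proj("side",P)+.5-[240,165])*8-.5
c=cv2.resize(s[165:235,240:330],None,fx=8,fy=8,interpolation=cv2.INTER_CUBIC);c=cv2.convertScaleAbs(c,alpha=1.5,beta=20)
for p in u: cv2.circle(c,tuple(int(q) for q in p),2,(0,255,0),-1)
cv2.imwrite("pics/so.png",c)
u=(proj("top",P)+.5-[190,180])*4.8-.5
c2=cv2.resize(t[180:305,190:290],None,fx=4.8,fy=4.8,interpolation=cv2.INTER_CUBIC);c2=cv2.convertScaleAbs(c2,alpha=1.5,beta=20)
for p in u: cv2.circle(c2,tuple(int(q) for q in p),2,(0,255,0),-1)
cv2.imwrite("pics/to.png",c2[:420])
E
```

```text
(no output)
```

View pics/so.png

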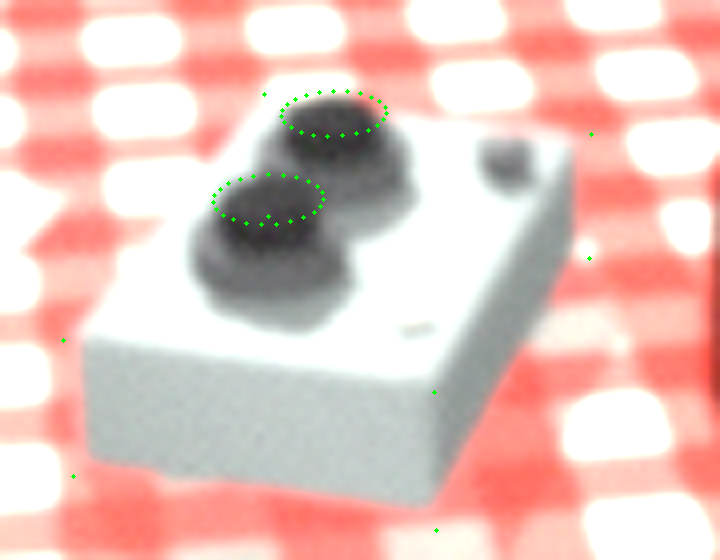

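View pics/to.png

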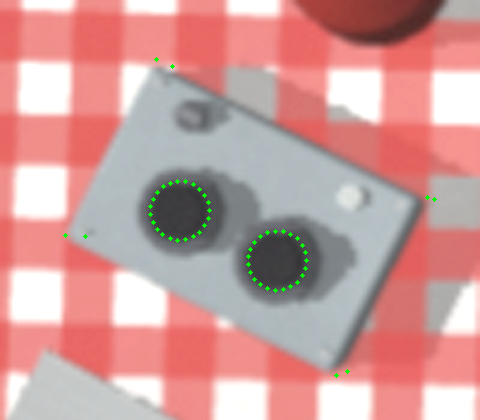

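The cap and console overlays agree across both views to about half a pixel. The tray is about 57 mm out. Next I'll work out the moves in tool axes.

```bash
cat >> h.py <<'E'
from scipy.spatial.transform import Rotation as Rn
def go(target,yawdeg=None):
    """target world TCP, yawdeg: wanted world angle of tool y (mod 180). prints offset & yaw fractions from measured pose"""
    s=env.read_state(); R=Rn.from_quat(s["tcp_rot"]).as_matrix()
    print("t",s["time"],"pos",np.round(s["eef_pos"],4),"q",np.round(s["joint_positions"],3),"F",np.round(s["force"],2),"gap",round(s["finger_gap"],3))
    print("R\n",np.round(R,4))
    d=R.T@(np.array(target)-s["eef_pos"])
    print("offset",np.round(d/.3,4))
    if yawdeg is not None:
        a=np.degrees(np.arctan2(R[1,1],R[0,1])); e=(yawdeg-a+90)%180-90
        print("tool y at",round(a,2),"turn world",round(e,2),"yaw frac",round(-e/360,4), "or", round((-e+ (180 if e>0 else -180))/360,4))
E
python3 - <<'E'
from h import *
go([.437,-.240,.15],95.75)
E
```

```text
t 0.1 pos [ 0.1741 -0.5476  0.2242] q [-1.283  0.32   1.566  0.     1.257 -0.02 ] F [-0.89 -0.25  0.22] gap 0.998
R
 [[-4.00e-04  3.03e-01 -9.53e-01]
 [ 1.50e-03 -9.53e-01 -3.03e-01]
 [-1.00e+00 -1.50e-03 -0.00e+00]]
offset [ 0.2486 -0.7112 -1.1458]
tool y at -72.36 turn world -11.89 yaw frac 0.033 or -0.467
```

```bash
python3 -m handwheel '[{"offset":[0,-0.09,-0.143],"yaw":0.008,"gripper":0},{"offset":[0,-0.18,-0.287],"yaw":0.016,"gripper":0},{"offset":[0,-0.27,-0.43],"yaw":0.025,"gripper":0},{"offset":[0,-0.356,-0.573],"yaw":0.033,"gripper":0},{"offset":[0,-0.356,-0.573],"yaw":0.033,"gripper":0}]'; python3 - <<'E'
from h import *
go([.437,-.240,.15],95.75)
E
```

```text
time: 0.72
eef_pos: [0.3071, -0.3918, 0.2248]
tcp_rot: [-0.706, -0.037, 0.706, -0.037]
force: [-0.7, -0.5, 0.3]
finger_gap: 0.508
t 0.725 pos [ 0.3071 -0.3918  0.2248] q [-9.290e-01  1.990e-01  1.734e+00  1.000e-03  1.210e+00  5.360e-01] F [-0.67 -0.54  0.29] gap 0.508
R
 [[-1.000e-04  1.048e-01 -9.945e-01]
 [ 1.000e-03 -9.945e-01 -1.048e-01]
 [-1.000e+00 -1.000e-03 -0.000e+00]]
offset [ 0.2498 -0.4575 -0.4837]
tool y at -83.99 turn world -0.26 yaw frac 0.0007 or -0.4993
```

```bash
python3 -m handwheel '[{"offset":[0.06,-0.11,-0.12],"yaw":0,"gripper":0},{"offset":[0.12,-0.23,-0.24],"yaw":0,"gripper":0},{"offset":[0.18,-0.34,-0.36],"yaw":0,"gripper":0},{"offset":[0.25,-0.458,-0.484],"yaw":0.0007,"gripper":0},{"offset":[0.25,-0.458,-0.484],"yaw":0.0007,"gripper":0}]'; python3 - <<'E'
from h import *
go([.437,-.240,.055],95.75)
im=env.read_camera("side"); cv2.imwrite("pics/s1.png",im[:,:,::-1])
im=env.read_camera("top"); cv2.imwrite("pics/t1.png",im[:,:,::-1])
E
```

```text
time: 1.35
eef_pos: [0.4366, -0.2411, 0.1481]
tcp_rot: [-0.705, -0.036, 0.707, -0.035]
force: [-0.9, -0.4, 1.0]
finger_gap: 0.502
t 1.35 pos [ 0.4366 -0.2411  0.1481] q [-0.528  0.268  1.849 -0.     1.028  0.943] F [-0.91 -0.4   1.02] gap 0.502
R
 [[-0.0034  0.1001 -0.995 ]
 [ 0.0019 -0.995  -0.1001]
 [-1.     -0.0022  0.0032]]
offset [ 0.3104 -0.0028 -0.0025]
tool y at -84.25 turn world 0.0 yaw frac -0.0 or 0.5
```

View pics/s1.png

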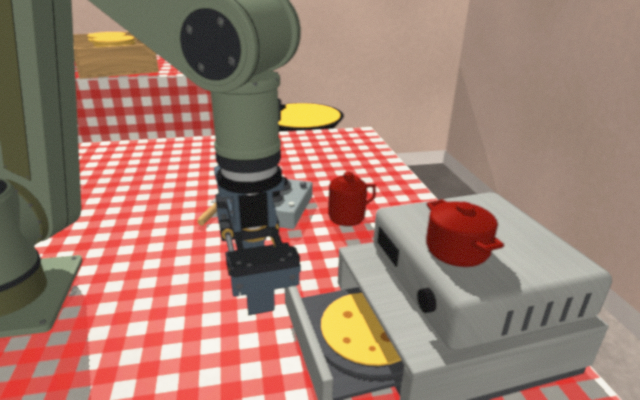

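View pics/t1.png

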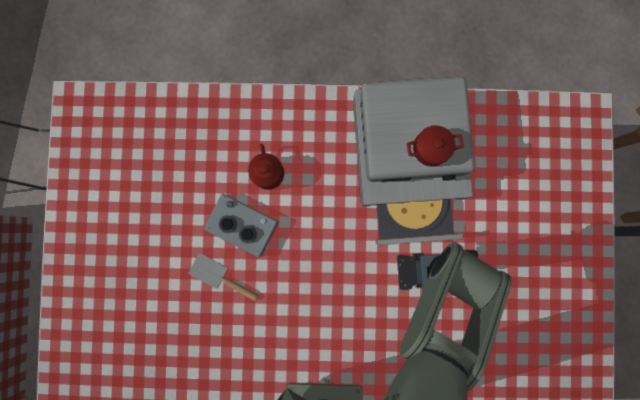

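The gripper is at about (265,270) in the side view, in front of the board and clear of it. I'll lower it to board height.

```bash
python3 -m handwheel '[{"offset":[0.15,-0.001,-0.001],"yaw":0,"gripper":0},{"offset":[0.31,-0.0028,-0.0025],"yaw":0,"gripper":0},{"offset":[0.31,-0.0028,-0.0025],"yaw":0,"gripper":0},{"offset":[0.31,-0.0028,-0.0025],"yaw":0,"gripper":0}]'; python3 - <<'E'
from h import *
d=np.array([.995,.1]);f=np.array([.5985,-.2246])
t=f-(.045+.016+.0)*d
go([t[0],t[1],.055],95.75)
E
```

```text
time: 1.95
eef_pos: [0.4377, -0.2436, 0.0586]
tcp_rot: [0.707, 0.033, -0.705, 0.034]
force: [0.3, 0.0, 0.2]
finger_gap: 0.499
t 1.95 pos [ 0.4377 -0.2436  0.0586] q [-0.531  0.376  1.962 -0.     0.801  0.946] F [0.34 0.05 0.21] gap 0.499
R
 [[ 0.0025  0.0945 -0.9955]
 [-0.0018 -0.9955 -0.0945]
 [-1.      0.002  -0.0023]]
offset [ 0.0127 -0.0114 -0.3361]
tool y at -84.58 turn world 0.33 yaw frac -0.0009 or 0.4991
```

```bash
python3 -m handwheel '[{"offset":[0.01,-0.003,-0.05],"yaw":0,"gripper":0},{"offset":[0.01,-0.005,-0.10],"yaw":0,"gripper":0},{"offset":[0.01,-0.007,-0.13],"yaw":0,"gripper":0},{"offset":[0.01,-0.008,-0.16],"yaw":0,"gripper":0},{"offset":[0.01,-0.009,-0.19],"yaw":0,"gripper":0},{"offset":[0.01,-0.01,-0.22],"yaw":0,"gripper":0},{"offset":[0.01,-0.01,-0.25],"yaw":0,"gripper":0},{"offset":[0.01,-0.011,-0.28],"yaw":0,"gripper":0},{"offset":[0.01,-0.011,-0.30],"yaw":0,"gripper":0},{"offset":[0.01,-0.011,-0.30],"yaw":0,"gripper":0}]'; python3 - <<'E'
from h import *
d=np.array([.995,.1]);f=np.array([.5985,-.2246])
t=f-(.045+.016+.0)*d
go([t[0],t[1],.055],95.75)
im=env.read_camera("side"); cv2.imwrite("pics/s2.png",im[:,:,::-1])
E
```

```text
time: 3.2
eef_pos: [0.5274, -0.2298, 0.0539]
tcp_rot: [0.707, 0.034, -0.706, 0.034]
force: [-0.3, -0.4, -0.3]
finger_gap: 0.499
t 3.2 pos [ 0.5274 -0.2298  0.0539] q [-4.310e-01  4.770e-01  1.793e+00  1.000e-03  8.710e-01  1.043e+00] F [-0.32 -0.42 -0.27] gap 0.499
R
 [[ 1.700e-03  9.560e-02 -9.954e-01]
 [ 3.000e-04 -9.954e-01 -9.560e-02]
 [-1.000e+00 -1.000e-04 -1.700e-03]]
offset [-0.0035  0.0064 -0.0341]
tool y at -84.52 turn world 0.27 yaw frac -0.0007 or 0.4993
```

View pics/s2.png

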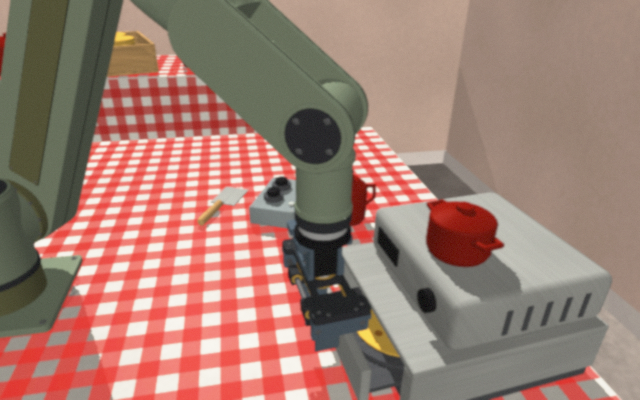

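The board has moved in with the fingers and now sits at about (350,365). I'll make the last stretch in small steps and watch the force.

```bash
python3 -m handwheel '[{"offset":[0,0.002,-0.008],"yaw":0,"gripper":0},{"offset":[0,0.003,-0.016],"yaw":0,"gripper":0},{"offset":[0,0.004,-0.024],"yaw":0,"gripper":0},{"offset":[0,0.004,-0.024],"yaw":0,"gripper":0}]'; python3 -m handwheel '[{"offset":[0,0,-0.005],"yaw":0,"gripper":0},{"offset":[0,0,-0.008],"yaw":0,"gripper":0},{"offset":[0,0,-0.008],"yaw":0,"gripper":0}]';python3 -m handwheel '[{"offset":[0,0,-0.005],"yaw":0,"gripper":0},{"offset":[0,0,-0.005],"yaw":0,"gripper":0}]'
```

```text
time: 3.75
eef_pos: [0.5336, -0.2305, 0.0538]
tcp_rot: [-0.706, -0.034, 0.706, -0.034]
force: [-1.7, 1.4, -0.7]
finger_gap: 0.499
time: 4.12
eef_pos: [0.536, -0.2303, 0.0538]
tcp_rot: [-0.706, -0.034, 0.706, -0.034]
force: [-2.8, 0.7, -1.2]
finger_gap: 0.5
time: 4.38
eef_pos: [0.537, -0.2302, 0.0538]
tcp_rot: [-0.706, -0.034, 0.707, -0.034]
force: [-5.1, -0.7, -0.8]
finger_gap: 0.5
```

```bash
python3 -m handwheel '[{"offset":[0,0,-0.005],"yaw":0,"gripper":0},{"offset":[0,0,-0.005],"yaw":0,"gripper":0}]';python3 -m handwheel '[{"offset":[0,0,-0.005],"yaw":0,"gripper":0},{"offset":[0,0,-0.005],"yaw":0,"gripper":0}]'
```

```text
time: 4.62
eef_pos: [0.537, -0.2302, 0.0539]
tcp_rot: [-0.705, -0.034, 0.708, -0.034]
force: [-8.5, -0.2, 3.0]
finger_gap: 0.503
time: 4.88
eef_pos: [0.5369, -0.2302, 0.0539]
tcp_rot: [-0.704, -0.034, 0.709, -0.034]
force: [-12.4, -2.2, 5.4]
finger_gap: 0.506
```

```bash
python3 -m handwheel '[{"offset":[0,0,-0.005],"yaw":0,"gripper":0},{"offset":[0,0,-0.005],"yaw":0,"gripper":0}]'
```

```text
time: 5.12
eef_pos: [0.5369, -0.2302, 0.0539]
tcp_rot: [-0.703, -0.034, 0.71, -0.034]
force: [-16.5, -2.9, 8.3]
finger_gap: 0.5
```

The position is stuck at x=0.537 (0.538 predicted) while the force rises to 16 N, so the tray is at its stop. I'll back off, lift and check.

```bash
python3 -m handwheel '[{"offset":[0,0,0.03],"yaw":0,"gripper":0},{"offset":[0,0,0.10],"yaw":0,"gripper":0},{"offset":[0,0,0.20],"yaw":0,"gripper":0},{"offset":[-0.15,0,0.25],"yaw":0,"gripper":0},{"offset":[-0.33,0,0.25],"yaw":0,"gripper":0},{"offset":[-0.5,0,0.25],"yaw":0,"gripper":0},{"offset":[-0.5,0,0.25],"yaw":0,"gripper":0},{"offset":[-0.5,0,0.25],"yaw":0,"gripper":0}]'; python3 - <<'E'
from h import *
go([.5175,.2376,.2],64.5)
im=env.read_camera("top"); cv2.imwrite("pics/t3.png",im[:,:,::-1])
crop(cv2.convertScaleAbs(im[:,:,::-1],alpha=1.4,beta=20),350,170,480,255,6,"pics/tp3.png")
im=env.read_camera("side"); cv2.imwrite("pics/s3.png",im[:,:,::-1])
E
```

```text
time: 6.12
eef_pos: [0.4677, -0.2369, 0.2038]
tcp_rot: [0.707, 0.034, -0.706, 0.034]
force: [0.3, -0.4, -0.3]
finger_gap: 0.501
t 6.125 pos [ 0.4677 -0.2369  0.2038] q [-0.491  0.254  1.714  0.     1.172  0.984] F [ 0.29 -0.38 -0.25] gap 0.501
R
 [[ 1.400e-03  9.580e-02 -9.954e-01]
 [-4.000e-04 -9.954e-01 -9.580e-02]
 [-1.000e+00  5.000e-04 -1.400e-03]]
offset [ 0.0122 -1.5586 -0.3169]
tool y at -84.5 turn world -31.0 yaw frac 0.0861 or -0.4139
```

View pics/tp3.png

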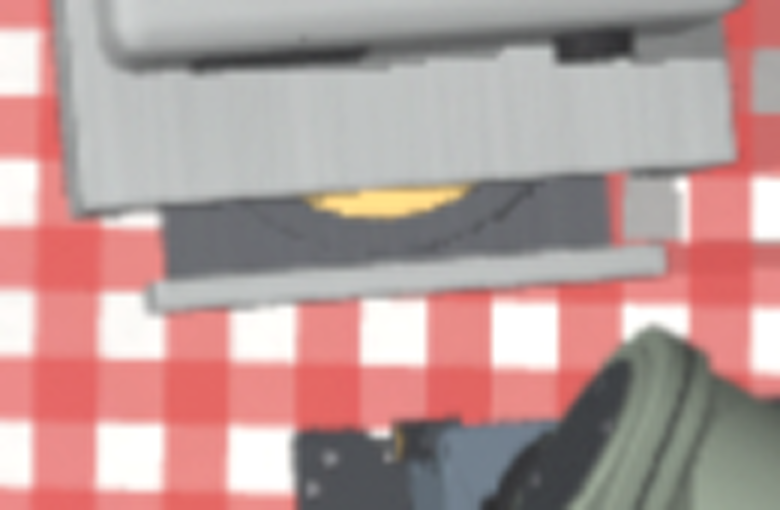

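View pics/s3.png

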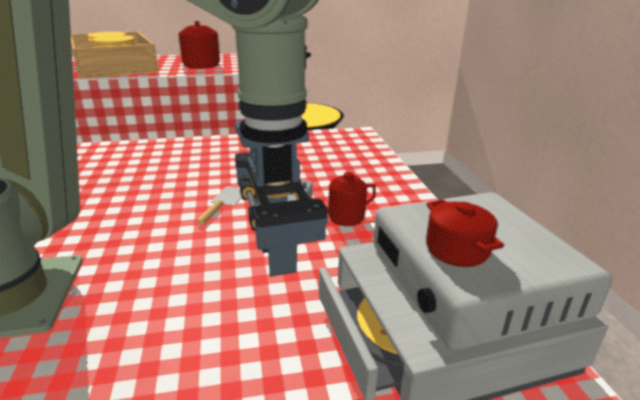

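In the top crop the board's outer edge now runs from (150,312) to (665,272). I'll check its distance to the press front.

```bash
python3 - <<'E'
from h import *
def z(u,v,x0,y0,k): return [x0+(u+.5)/k-.5,y0+(v+.5)/k-.5]
b=plane("top",[z(150,313,350,170,6),z(666,273,350,170,6)],.086)
f=plane("top",[z(75,215,350,170,6),z(735,162,350,170,6)],.100)
print(b,(f.mean(0)-b.mean(0))[:2]@[.995,.1])
E
```

```text
[[ 0.54356651 -0.11825485  0.086     ]
 [ 0.5657857  -0.33973407  0.086     ]] 0.04406259616273863
```

The board face stands 44 mm in front of the press front (45 mm when home), so the tray is home. Now to the console. I'll turn the other way, because the short turn would bring joint 6 near its limit.

```bash
python3 -m handwheel '[{"offset":[0,-0.09,-0.02],"yaw":-0.025,"gripper":-0.02},{"offset":[0,-0.19,-0.04],"yaw":-0.05,"gripper":-0.02},{"offset":[0,-0.29,-0.06],"yaw":-0.075,"gripper":-0.02},{"offset":[0,-0.39,-0.08],"yaw":-0.1,"gripper":-0.02},{"offset":[0,-0.49,-0.1],"yaw":-0.125,"gripper":-0.02},{"offset":[0,-0.59,-0.12],"yaw":-0.15,"gripper":-0.02},{"offset":[0,-0.69,-0.14],"yaw":-0.175,"gripper":-0.02},{"offset":[0,-0.78,-0.158],"yaw":-0.2,"gripper":-0.02},{"offset":[0,-0.78,-0.158],"yaw":-0.21,"gripper":-0.02}]'; python3 - <<'E'
from h import *
go([.5175,.2376,.15],64.5)
E
```

```text
time: 7.35
eef_pos: [0.4916, 0.0023, 0.2023]
tcp_rot: [-0.536, -0.462, 0.537, -0.46]
force: [-0.5, -1.0, -0.4]
finger_gap: 0.512
t 7.35 pos [0.4916 0.0023 0.2023] q [-1.900e-02  2.070e-01  1.782e+00  1.000e-03  1.155e+00  1.310e-01] F [-0.5  -1.02 -0.38] gap 0.512
R
 [[-2.600e-03  9.887e-01 -1.496e-01]
 [ 5.000e-04 -1.496e-01 -9.888e-01]
 [-1.000e+00 -2.700e-03 -2.000e-04]]
offset [ 0.1746 -0.0316 -0.7885]
tool y at -8.6 turn world 73.1 yaw frac -0.2031 or 0.2969
```

```bash
python3 -m handwheel '[{"offset":[0,0,-0.1],"yaw":-0.025,"gripper":-0.02},{"offset":[0,-0.01,-0.2],"yaw":-0.05,"gripper":-0.02},{"offset":[0,-0.01,-0.3],"yaw":-0.075,"gripper":-0.02},{"offset":[0,-0.01,-0.4],"yaw":-0.1,"gripper":-0.02},{"offset":[0.03,-0.02,-0.5],"yaw":-0.125,"gripper":-0.02},{"offset":[0.06,-0.02,-0.6],"yaw":-0.15,"gripper":-0.02},{"offset":[0.1,-0.025,-0.7],"yaw":-0.175,"gripper":-0.02},{"offset":[0.14,-0.03,-0.7885],"yaw":-0.2031,"gripper":-0.02},{"offset":[0.174,-0.0316,-0.7885],"yaw":-0.2031,"gripper":-0.02},{"offset":[0.174,-0.0316,-0.7885],"yaw":-0.2031,"gripper":-0.02}]'; python3 -m handwheel '[{"offset":[0,0,0],"yaw":0,"gripper":-0.02},{"offset":[0,0,0],"yaw":0,"gripper":-0.02}]'; python3 - <<'E'
from h import *
go([.5175,.2376,.095],64.5)
im=env.read_camera("top"); cv2.imwrite("pics/t4.png",im[:,:,::-1])
im=env.read_camera("side"); cv2.imwrite("pics/s4.png",im[:,:,::-1])
crop(im[:,:,::-1],200,100,360,240,5,"pics/sc4.png")
E
```

```text
time: 8.6
eef_pos: [0.5181, 0.2347, 0.1498]
tcp_rot: [0.157, 0.69, -0.159, 0.688]
force: [-0.1, -1.1, 0.4]
finger_gap: 0.512
time: 8.85
eef_pos: [0.5196, 0.2351, 0.1523]
tcp_rot: [0.158, 0.689, -0.158, 0.689]
force: [0.0, 0.2, 0.2]
finger_gap: 0.508
t 8.85 pos [0.5196 0.2351 0.1523] q [ 0.405  0.367  1.687 -0.     1.087 -0.714] F [0.01 0.18 0.16] gap 0.508
R
 [[ 1.000e-03  4.363e-01  8.998e-01]
 [ 2.000e-04  8.998e-01 -4.364e-01]
 [-1.000e+00  7.000e-04  8.000e-04]]
offset [ 0.191   0.0044 -0.0101]
tool y at 64.13 turn world 0.37 yaw frac -0.001 or 0.499
```

View pics/sc4.png

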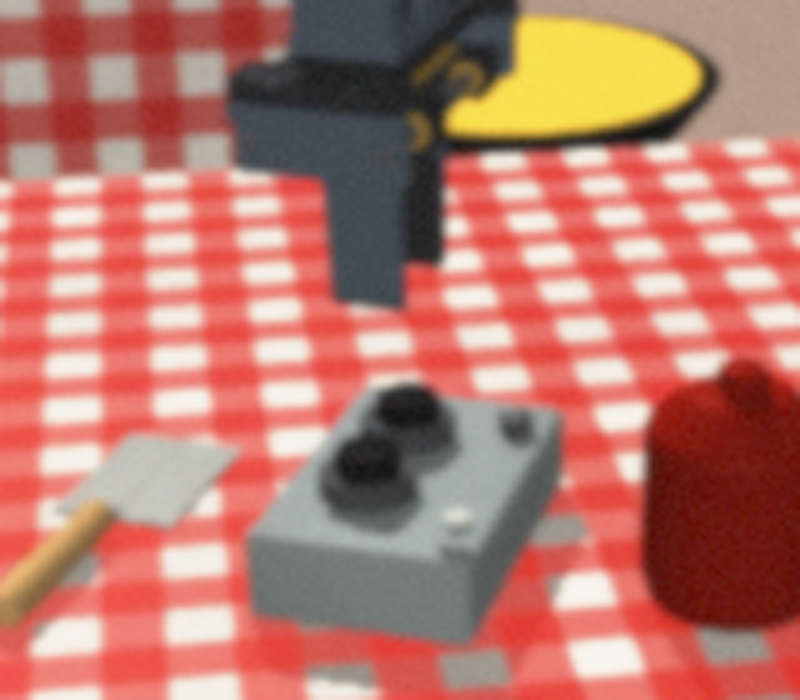

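View pics/t4.png

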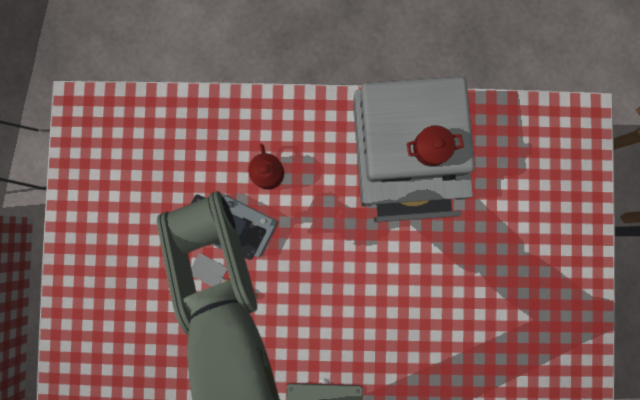

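The fingers are above the caps. The near fingertip's bottom edge runs from (267.4,160.6) to (281,161.6) in the side view. I'll check that against the kinematics, then descend to 15 mm above the caps.

```bash
python3 - <<'E'
from h import *
s=env.read_state();R=Rn.from_quat(s["tcp_rot"]).as_matrix()
print(proj("side",[s["eef_pos"]+R@np.array([.011,-.0367,k]) for k in(-.016,.016)]))
E
python3 -m handwheel '[{"offset":[0.06,0.0044,-0.010],"yaw":-0.001,"gripper":-0.02},{"offset":[0.13,0.0044,-0.010],"yaw":-0.001,"gripper":-0.02},{"offset":[0.19,0.0044,-0.010],"yaw":-0.001,"gripper":-0.02},{"offset":[0.19,0.0044,-0.010],"yaw":-0.001,"gripper":-0.02},{"offset":[0.19,0.0044,-0.010],"yaw":-0.001,"gripper":-0.02}]'; python3 - <<'E'
from h import *
go([.5175,.2376,.082],64.5)
im=env.read_camera("side"); cv2.imwrite("pics/s5.png",im[:,:,::-1])
crop(im[:,:,::-1],230,120,330,240,5,"pics/sc5.png")
s=env.read_state();R=Rn.from_quat(s["tcp_rot"]).as_matrix()
print(proj("side",[s["eef_pos"]+R@np.array([.011,j,k]) for j in(-.0367,.0367) for k in(-.016,.016)]))
E
```

```text
[[265.20884541 161.63051646]
 [278.70386172 163.21271509]]
time: 9.57
eef_pos: [0.5177, 0.2383, 0.0956]
tcp_rot: [0.156, 0.689, -0.155, 0.69]
force: [0.5, -0.4, 0.6]
finger_gap: 0.507
t 9.575 pos [0.5177 0.2383 0.0956] q [ 0.411  0.422  1.76  -0.     0.958 -0.715] F [ 0.51 -0.35  0.6 ] gap 0.507
R
 [[ 1.400e-03  4.296e-01  9.030e-01]
 [ 5.000e-04  9.030e-01 -4.296e-01]
 [-1.000e+00  1.000e-03  1.000e-03]]
offset [ 0.0453 -0.0024  0.0004]
tool y at 64.56 turn world -0.06 yaw frac 0.0002 or -0.4998
[[265.52013084 183.6839783 ]
 [278.6654113  185.32784605]
 [275.90250333 170.88507367]
 [288.34812283 172.34905394]]
```

View pics/sc5.png

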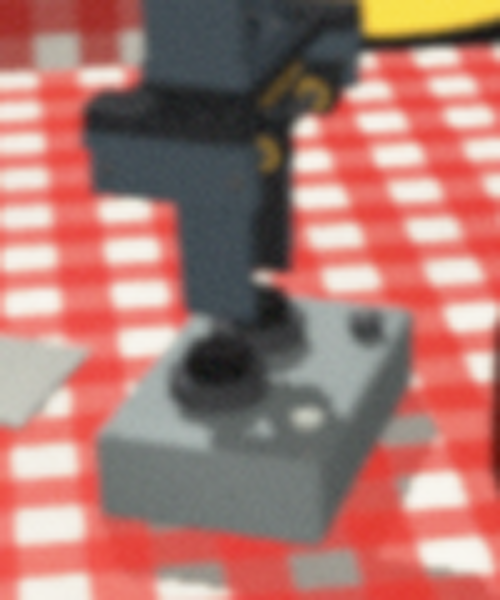

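```bash
python3 - <<'E'
from h import *
s=cv2.imread("pics/s1.png")
R=np.array([[-0.0034,.1001,-.995],[.0019,-.995,-.1001],[-1,-.0022,.0032]]);p=np.array([.4366,-.2411,.1481])
c=cv2.resize(s[230:330,220:320],None,fx=6,fy=6,interpolation=cv2.INTER_CUBIC);c=cv2.convertScaleAbs(c,alpha=1.6,beta=30)
for j,col in((.0367,(0,255,0)),(.023,(0,255,255)),(-.023,(255,0,255)),(-.0367,(255,0,0))):
    for k in(-.016,.016):
        u=(proj("side",[p+R@np.array([.011,j,k])])[0]+.5-[220,230])*6-.5
        cv2.circle(c,tuple(int(q) for q in u),3,col,-1); print(j,k,u)
cv2.imwrite("pics/f1.png",c)
s=cv2.imread("pics/s4.png")
st=[.5196,.2351,.1523];R=np.array([[.001,.4363,.8998],[.0002,.8998,-.4364],[-1,.0007,.0008]]);p=np.array(st)
c=cv2.resize(s[100:200,230:310],None,fx=6,fy=6,interpolation=cv2.INTER_CUBIC);c=cv2.convertScaleAbs(c,alpha=1.6,beta=30)
for j,col in((.0367,(0,255,0)),(.023,(0,255,255)),(-.023,(255,0,255)),(-.0367,(255,0,0))):
    for k in(-.016,.016):
        u=(proj("side",[p+R@np.array([.011,j,k])])[0]+.5-[230,100])*6-.5
        cv2.circle(c,tuple(int(q) for q in u),3,col,-1)
cv2.imwrite("pics/f4.png",c)
E
```

```text
0.0367 -0.016 [326.36151112 512.40307786]
0.0367 0.016 [177.32299146 541.64231964]
0.023 -0.016 [313.34614429 469.70012852]
0.023 0.016 [167.15238107 497.72702086]
-0.023 -0.016 [273.22123983 338.06678941]
-0.023 0.016 [135.83325778 362.52003134]
-0.0367 -0.016 [262.23075806 302.01548988]
-0.0367 0.016 [127.26413443 325.53297964]
```

View pics/f1.png

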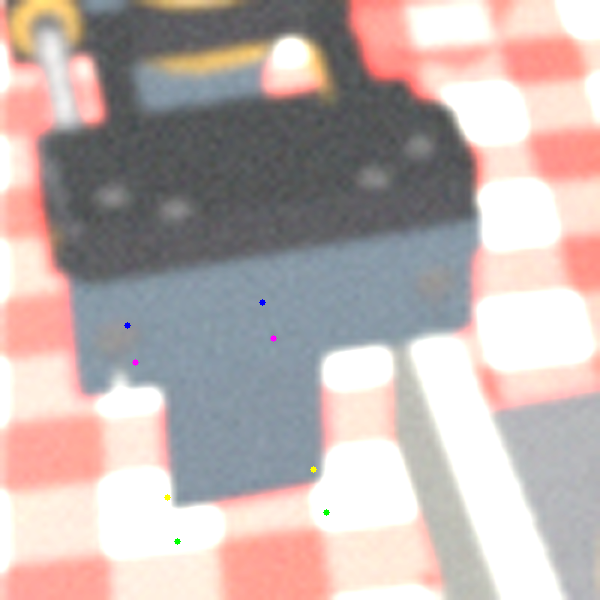

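View pics/f4.png

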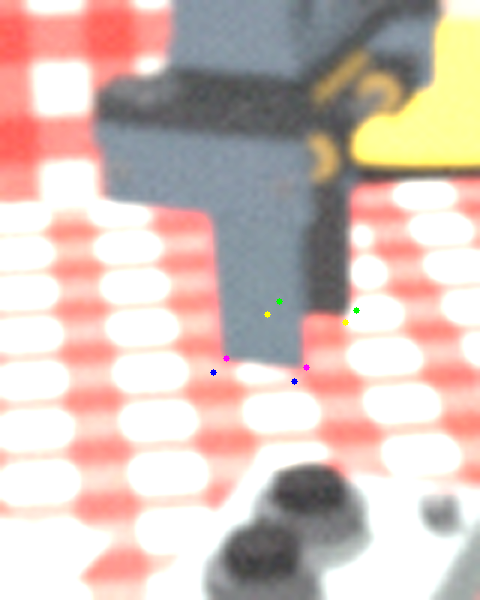

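The image and the kinematics agree, except that the fingertips are slimmer than their backs: the tip's outer edge is about 26 mm off centre. I'll open slightly to a gap of about 50 mm so both tips sit well on the caps, then press.

```bash
python3 -m handwheel '[{"offset":[0.01,-0.002,0],"yaw":0,"gripper":-0.1},{"offset":[0.01,-0.002,0],"yaw":0,"gripper":-0.1},{"offset":[0.01,-0.002,0],"yaw":0,"gripper":-0.1}]'; python3 - <<'E'
from h import *
go([.5175,.2376,.072],64.5)
E
```

```text
time: 10.0
eef_pos: [0.5169, 0.2377, 0.0919]
tcp_rot: [0.156, 0.69, -0.156, 0.69]
force: [-0.3, -0.3, 0.5]
finger_gap: 0.55
t 10.0 pos [0.5169 0.2377 0.0919] q [ 0.411  0.425  1.766 -0.     0.95  -0.716] F [-0.34 -0.3   0.47] gap 0.55
R
 [[ 3.000e-04  4.293e-01  9.032e-01]
 [ 0.000e+00  9.032e-01 -4.293e-01]
 [-1.000e+00  1.000e-04  2.000e-04]]
offset [0.0663 0.0006 0.0018]
tool y at 64.58 turn world -0.08 yaw frac 0.0002 or -0.4998
```

```bash
python3 -m handwheel '[{"offset":[0.03,0,0],"yaw":0,"gripper":-0.1},{"offset":[0.08,0,0],"yaw":0,"gripper":-0.1},{"offset":[0.08,0,0],"yaw":0,"gripper":-0.1},{"offset":[0.08,0,0],"yaw":0,"gripper":-0.1}]'; python3 - <<'E'
from h import *
go([.5175,.2376,.072],64.5)
print(env.read_state()["wrist_torque"])
E
```

```text
time: 10.5
eef_pos: [0.5176, 0.238, 0.072]
tcp_rot: [0.156, 0.689, -0.155, 0.691]
force: [-6.7, -3.4, 30.7]
finger_gap: 0.553
t 10.5 pos [0.5176 0.238  0.072 ] q [ 0.411  0.447  1.789 -0.     0.902 -0.716] F [-6.7  -3.41 30.66] gap 0.553
R
 [[ 0.0031  0.4291  0.9032]
 [ 0.0012  0.9033 -0.4291]
 [-1.      0.0024  0.0023]]
offset [ 0.0002 -0.0013  0.0003]
tool y at 64.59 turn world -0.09 yaw frac 0.0002 or -0.4998
[-0.62213119  1.34496403 -0.03805713]
```

The TCP stopped at exactly 0.072 (both caps fully down) under 31 N, and the wrist moment shows the load is even. I'll hold here.

```bash
H='x'; python3 -m handwheel '[{"offset":[0,0,0],"yaw":0,"gripper":-0.1},{"offset":[0,0,0],"yaw":0,"gripper":-0.1},{"offset":[0,0,0],"yaw":0,"gripper":-0.1},{"offset":[0,0,0],"yaw":0,"gripper":-0.1},{"offset":[0,0,0],"yaw":0,"gripper":-0.1},{"offset":[0,0,0],"yaw":0,"gripper":-0.1},{"offset":[0,0,0],"yaw":0,"gripper":-0.1},{"offset":[0,0,0],"yaw":0,"gripper":-0.1},{"offset":[0,0,0],"yaw":0,"gripper":-0.1},{"offset":[0,0,0],"yaw":0,"gripper":-0.1}]'; python3 - <<'E'
from h import *
im=env.read_camera("side"); cv2.imwrite("pics/s6.png",im[:,:,::-1])
crop(cv2.convertScaleAbs(im[:,:,::-1],alpha=1.6,beta=20),240,140,330,235,6,"pics/sc6.png")
E
```

```text
time: 11.75
eef_pos: [0.5176, 0.238, 0.0721]
tcp_rot: [0.156, 0.689, -0.155, 0.691]
force: [-6.3, -2.2, 30.8]
finger_gap: 0.548
```

View pics/sc6.png

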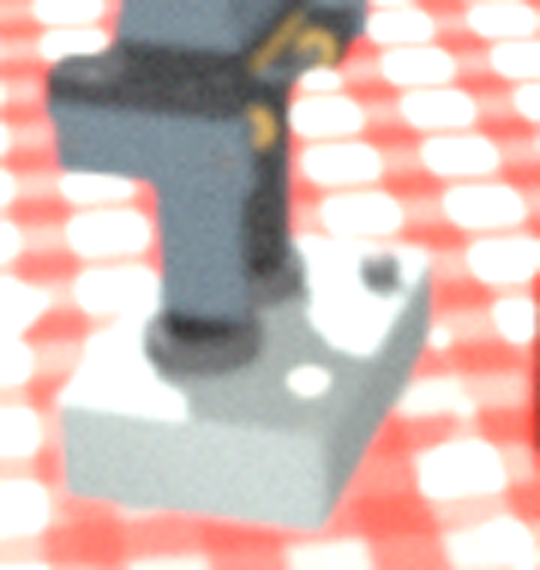

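Both fingertips sit on their caps, the near one at about (208,322) and the far one at (270,272), with both caps down. I'll keep holding.

```bash
python3 -m handwheel '[{"offset":[0,0,0],"yaw":0,"gripper":-0.1},{"offset":[0,0,0],"yaw":0,"gripper":-0.1},{"offset":[0,0,0],"yaw":0,"gripper":-0.1},{"offset":[0,0,0],"yaw":0,"gripper":-0.1},{"offset":[0,0,0],"yaw":0,"gripper":-0.1},{"offset":[0,0,0],"yaw":0,"gripper":-0.1},{"offset":[0,0,0],"yaw":0,"gripper":-0.1},{"offset":[0,0,0],"yaw":0,"gripper":-0.1},{"offset":[0,0,0],"yaw":0,"gripper":-0.1},{"offset":[0,0,0],"yaw":0,"gripper":-0.1}]';python3 -m handwheel '[{"offset":[0,0,0],"yaw":0,"gripper":-0.1},{"offset":[0,0,0],"yaw":0,"gripper":-0.1},{"offset":[0,0,0],"yaw":0,"gripper":-0.1},{"offset":[0,0,0],"yaw":0,"gripper":-0.1},{"offset":[0,0,0],"yaw":0,"gripper":-0.1},{"offset":[0,0,0],"yaw":0,"gripper":-0.1},{"offset":[0,0,0],"yaw":0,"gripper":-0.1},{"offset":[0,0,0],"yaw":0,"gripper":-0.1}]'
```

```text
time: 13.05
eef_pos: [0.5176, 0.238, 0.0721]
tcp_rot: [0.156, 0.689, -0.155, 0.691]
force: [-6.8, -1.6, 32.1]
finger_gap: 0.549
time: 14.05
eef_pos: [0.5176, 0.238, 0.0721]
tcp_rot: [0.156, 0.689, -0.155, 0.691]
force: [-6.9, -2.6, 31.1]
finger_gap: 0.547
```

That's over 3.5 s held. Releasing straight up.

```bash
python3 -m handwheel '[{"offset":[-0.06,0,0],"yaw":0,"gripper":-0.1},{"offset":[-0.2,0,0],"yaw":0,"gripper":-0.1},{"offset":[-0.36,0,0],"yaw":0,"gripper":-0.1},{"offset":[-0.5,0,0],"yaw":0,"gripper":-0.1},{"offset":[-0.5,0,0],"yaw":0,"gripper":-0.1},{"offset":[-0.5,0,0],"yaw":0,"gripper":-0.1}]'; python3 - <<'E'
from h import *
im=env.read_camera("side"); cv2.imwrite("pics/s7.png",im[:,:,::-1])
crop(cv2.convertScaleAbs(im[:,:,::-1],alpha=1.5,beta=20),240,165,330,235,8,"pics/sc7.png")
E
```

```text
time: 14.8
eef_pos: [0.5162, 0.2374, 0.2161]
tcp_rot: [0.155, 0.69, -0.156, 0.689]
force: [0.7, -0.2, 0.2]
finger_gap: 0.551
```

View pics/sc7.png

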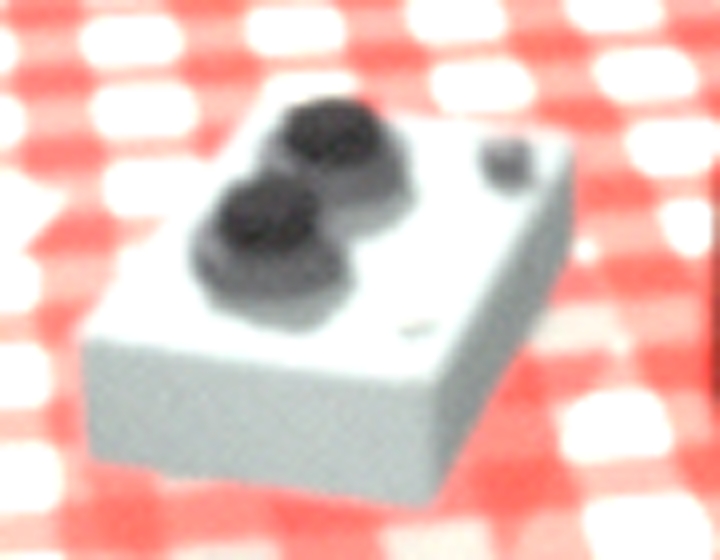

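View pics/s7.png

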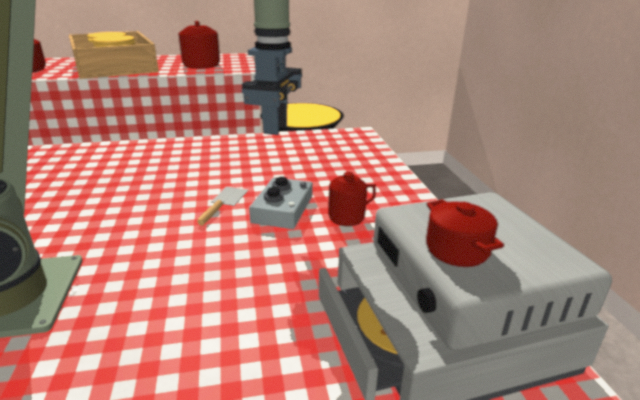

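Both caps are up again, at (268,212) and (332,130) in the crop, matching the first picture. The tray is still home, and the pot, casserole and spatula haven't moved. Handing in.

```bash
python3 - <<'E'
from station import env
env.sign_off(); print(env.read_state()["time"])
E
```

```text
the job is handed in; nothing more can be done
the job is handed in; nothing more can be done
```

The tray is fully home and both start buttons were pressed together, held and released. The job was handed in at about 15 s of the 51 s allowed.

- **Tray:** I pushed it until it stopped moving and the force rose to about 16 N. Afterwards its front board measured 44 mm in front of the press face in the top view, against 45 mm when home.
- **Buttons:** I pressed both caps in one level stroke, one under each fingertip, and held them for about 3.6 s. The tool stopped at 72 mm, which puts the fingertips at the fully-down height of 61 mm. The total force was about 31 N and looked evenly shared. I then lifted straight up, and the side view shows both caps back up.
- **Bystanders:** the pot, casserole and spatula look unmoved in the last picture, and the hand was clear of everything, with the force reading near zero.

One check disagreed: the fingertips looked slimmer in the pictures than their 118 mm outside width suggests. I opened the gripper to about 50 mm so both tips would sit well on the caps. Button travel was judged only from tool height, force and pictures, as it cannot be read directly.

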